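Set out pots and germination cup for sowing

ROBOT

A 6-joint arm with a two-finger parallel gripper is mounted at the origin on the work surface. World frame = base frame: x ahead of the robot, y to its left, z up, the work surface at z = 0. Lengths are in m, angles in degrees, forces in N, time in s.
With the tool pointing down it reaches from about 0.3 to 0.75 m from the base axis. Payload 8.5 kg.
Tool frame: the origin (TCP) lies on the centre line of the jaws, within the pads' length; the fingertips stand 17 mm ahead of it and the grasp point (between the pads) lies 2 mm behind it; z points along the fingers, y is the line along which they close (so a half turn about z gives the same grasp; the last joint's range is limited). The gripper opens to 85 mm and grips with 20 to 120 N. Pads are 22 mm wide; open, the fingers measure 114 mm over their backs; the gripper's body (76 mm by 85 mm) begins 54 mm behind the grasp point. The pads swing forward as they close: fully open they stand 13 mm farther back than shut.
Start: joints at [-87.164, 21.807, 74.336, -0, 83.858, -12.336], TCP at [0.144, -0.531, 0.248] pointing down, gripper open.
Joint ranges: [-178.18, 178.18], [-50.72, 133.34], [12.68, 142.11], [-81.47, 261.47], [9.98, 163.14], [-165.26, 165.26]. Speed limits (degrees/s): [136.94, 136.94, 180, 180, 180, 180].

INTERFACE

Orientations are given as a 3x3 rotation matrix whose columns are the frame's x, y, z axes.
In Python, from rig import env gives the robot as it stands.
- The arm moves only by the shell command python3 -m handwheel 'ROWS' [OPENING] [FORCE]. ROWS is JSON, a list that holds one entry, the list of rows, each a list of 4 numbers: the shift along the tool's x, y, z in m, then the turn about the tool's z in rad. In form: [[[x, y, z, roll], ...]]. A call has 1 to 5 rows; each row shifts and turns the commanded pose from where the row before left it, along the tool's axes as they then stand; what a row does not reach is not made up. A row lasts 1/12 s, in which the tool goes at most 41.7 mm and 7.16 degrees, less where a joint would pass 70% of its speed; a pose out of reach is approached as far as the arm can. A call is refused whole if a number of a shift passes 0.0417 or a number of a turn 0.125, either way. A call with a gripper value outside its range is refused whole. OPENING is the opening in per cent of the stroke, from 0 (shut) to 100 (fully open), set as the call begins (- or left out, the last holds). The fingers move at their own pace and stop on an object; FORCE is the grip in N (left out, the last holds). Time passes only in rows, so rows that do not move let the fingers close. It gives the time, the measured TCP pose, the force and the opening at its end, in the units of the state.
- env.observe(): the state, without advancing time (a new reading comes with each control period).
- env.get_image(name): name is "scene" or "top" or "wrist"; returns (picture, depth): 480x640x3 uint8, red, green, blue; 480x640 float32, m along the optical axis (not along the pixel's ray), 0 where there is no reading.
- env.camera_params(name): a dict with "K" (3x3 intrinsics, pixels), "rvec" (rotation vector, rad) and "tvec" (3), from world to camera coordinates, as OpenCV has them. Camera axes: x right, y down, z forward; pixel columns grow to the right and rows downward; lengths in m; the calibration is good to about 2 mm. The wrist camera is an equidistant fisheye: a pixel r from the principal point sees the ray r / f radians off the axis. A picture is of the moment at which its call begins: read the wrist's pose just before it. camera_params takes no time and is no camera call; for the wrist camera it gives the pose at the moment of the call.
- env.close_job(): hands the job in, once; it reports no verdict.
The state is a dict: "time_s": time; "q": joint angles; "qvel": joint speeds; "joint_efforts": joint torques, N m; "position": TCP position; "tool_rot": TCP orientation; "ft_force": force on the tool from outside, world axes, zero at the start; "wrist_torque": the same for the moment, N m; "grip_width": finger opening in m.
Only numpy, scipy, OpenCV 4.12 (cv2) and the standard library are available. Lean on these libraries where they do the work, as an engineer would, in place of code of your own. Each camera call takes 0.05 s, during which the arm holds its last target. There are 200 camera calls.

TASK

Get the bench ready for sowing. In the long double drip tray, stand the square pot in the middle of the back half (the half farther from the robot) and the low round clay pot in the middle of the front half, directly in front of the square one; stand the tall frosted cup (the empty one without a label) upright in the middle of the round saucer and close it with its knobbed lid, fully seated. Leave the tray, the saucer and the other things on the bench where they are.

Things in the scene. Friction and masses are not known exactly. Their poses are not given: they have to be found in the camera images.
- cup: Tall frosted off-white plastic cup, empty, open at the top, with no yellow label (the labelled cups along the back are not meant), loose and upright on the bench, 70 g. 80 mm high, 52 mm wide at the foot, widening evenly to 60 mm at the rim; wall 2.5 mm, inner mouth 55 mm wide. Origin: centre of its underside; z up through the mouth.
- lid: The cup's lid, off-white plastic, loose, lying knob up, 40 g. From below: a tapered plug 6 mm high and 44 mm wide (36 mm at its lower edge) that goes into the cup's mouth, a flat disc 68 mm wide and 4 mm thick (6 to 10 mm above the origin) that rests on the cup's rim, and a round knob 22 mm wide and 26 mm high (10 to 36 mm above the origin) to grip it by. Origin: centre of its underside (the plug's lower face); z up. Seated, its origin is 74 mm above the cup's.
- square_pot: Square clay pot, empty, open-topped, straight-sided, loose, 130 g: 56 x 56 mm and 60 mm high, wall 3 mm. Origin: centre of its underside; x and y are square to its sides, z up. Stands at any yaw; its yaw in the tray does not matter.
- round_pot: Low round clay pot, empty, open-topped, loose, 130 g: 52 mm high, 46 mm wide at the foot, widening to 57 mm at the rim, wall 3 mm. Origin: centre of its underside, z up.
- saucer: Round dark green saucer fixed to the bench, 100 mm wide at its rim and 12 mm high, with a flat floor 4 mm above its origin and about 84 mm wide. Origin: centre of its underside, z up. It lies to the left or to the right of the tray.
- tray: Dark green double drip tray fixed to the bench, 200 mm long (its x, pointing away from the robot, turned by up to 0.25 rad) and 104 mm wide (its y), all walls 14 mm high and 4 mm thick, floor 4 mm above its origin. A cross wall of the same height halves it; each half is 94 x 96 mm inside. Origin: centre of its underside.
- tray_near (a point): Centre of the floor of the tray's front half (nearer the robot), at floor level: 49 mm along -x from the tray's origin. Axes as the tray's.
- tray_far (a point): Centre of the floor of the tray's back half (farther from the robot), at floor level: 49 mm along +x from the tray's origin. Axes as the tray's.
- seed_tin: Bystander, to be left alone: flat aluminium tin, 60 mm wide, 36 mm high, loose, behind the tray and saucer. Origin: centre of its underside.
- pot_stack: Bystander, to be left alone: stack of small black square plastic pots, 54 x 54 mm, 76 mm high, loose, at the left. Origin: centre of its underside.
Mind the look-alikes: they are no part of the job. What is shaped like the tray but white or yellow is not meant.

How it is judged:
By the outcome, as a careful person would: the job done as asked, in the order asked, and still so for the second after the job is handed in, with the robot touching nothing.
It also fails if it takes over 112 s, if anything falls off the work surface, if the arm or the gripper's body presses on something with over 40 N, if the wrist force passes 120 N, or if a joint passes its speed limit or range.

## Working session

There is one attempt and no reset: what is moved stays moved. The work goes in short steps, Python scripts to look and compute and a shell command to move; the robot and the scene stay as the last step left them, time stands still between calls to the robot, and variables do not carry over. Pictures are saved under pics/ and viewed, on a budget of 14 in all, crops included, one or two more only if the job needs it, and the job is handed in when it is done.

```bash
ls; mkdir -p pics; python3 - <<'E'
from rig import env
import cv2,numpy as np
s=env.observe(); print(s['time_s'],s['position'],np.round(s['tool_rot'],3),s['grip_width'])
for n in ['scene','top']:
    im,d=env.get_image(n); cv2.imwrite(f'pics/{n}0.png',im[:,:,::-1]); np.save(f'pics/{n}0.npy',d)
    p=env.camera_params(n); print(n,{k:np.round(v,4).tolist() for k,v in p.items()}, (d>0).mean())
E
```

```text
pics
0.0 [ 0.14394309 -0.53054651  0.24771082] [[ 0.965  0.262 -0.   ]
 [ 0.262 -0.965  0.001]
 [ 0.    -0.001 -1.   ]] 0.08532144957903459
scene {'K': [[501.2738, 0.0, 316.814], [0.0, 501.2738, 237.9218], [0.0, 0.0, 1.0]], 'rvec': [2.0551, 1.6597, -0.5004], 'tvec': [-0.1564, -0.3908, 1.329]} 0.996103515625
top {'K': [[503.23, 0.0, 325.0112], [0.0, 503.23, 242.4902], [0.0, 0.0, 1.0]], 'rvec': [2.1724, -2.1738, 0.1032], 'tvec': [0.0532, 0.5061, 1.0502]} 0.9958723958333333
```

View pics/scene0.png

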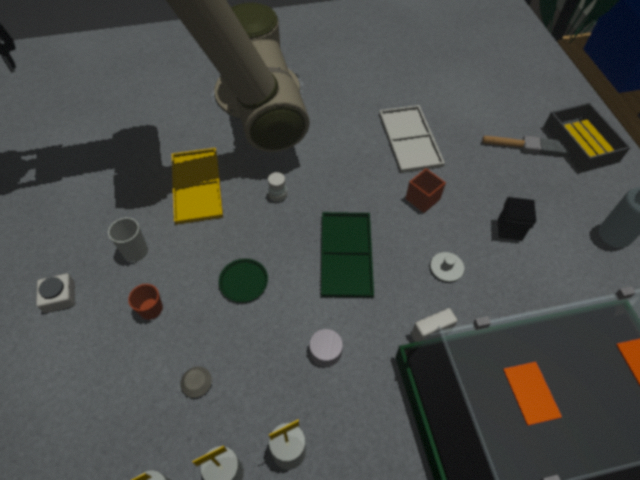

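View pics/top0.png

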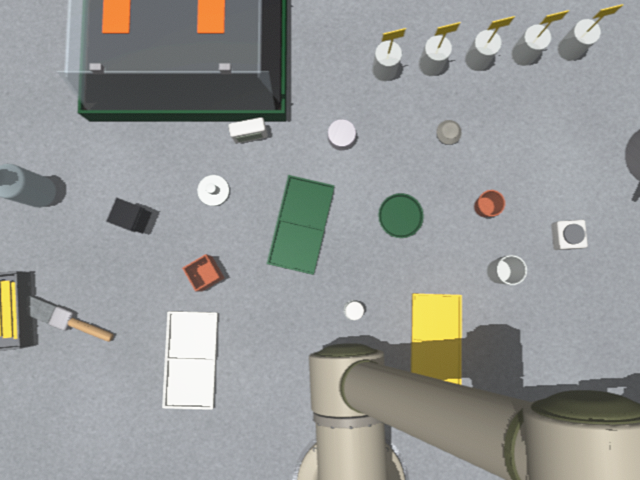

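The top view shows these objects:
- The tray is at (302,225), dark green. The white one at (190,360) and the yellow one at (437,340) are look-alikes.
- The saucer is at (401,215).
- The square pot is at (203,273), and the low round clay pot is at (490,204).
- The lid is at (213,190).
- The cup candidates are the open frosted one at (511,270), the small white one at (354,310), the grey one at (448,132), and the labelled ones at (388..587,30..55). The one at (511,270) fits: it is open, tall and has no label.

Next I'll measure from both depth views and confirm with a crop.

```bash
cat > h.py <<'E'
import numpy as np,cv2
from rig import env
def cloud(n,d,p=None):
    p=p or env.camera_params(n); K=p['K']; R=cv2.Rodrigues(np.array(p['rvec'],float))[0]; t=np.array(p['tvec']).ravel()
    v,u=np.mgrid[:480,:640]; c=np.dstack([(u-K[0][2])/K[0][0]*d,(v-K[1][2])/K[1][1]*d,d])
    w=(c-t)@R; w[d<=0]=np.nan; return w
def circ(P):
    A=np.c_[2*P,np.ones(len(P))]; s=np.linalg.lstsq(A,(P**2).sum(1),rcond=None)[0]
    return s[:2],np.sqrt(s[2]+s[:2]@s[:2])
E
python3 - <<'E'
from h import *
T=cv2.imread('pics/top0.png');S=cv2.imread('pics/scene0.png')
wt=cloud('top',np.load('pics/top0.npy'));ws=cloud('scene',np.load('pics/scene0.npy'))
for n,(u,v) in dict(bench=(260,330),tray=(302,225),saucer=(401,215),sq=(203,273),rp=(490,204),lid=(213,190),cup=(511,270),tin=(342,134),stack=(130,215),grey=(448,132),white=(354,310),box=(572,234),block=(247,129)).items():
    c=np.nanmedian(wt[v-4:v+5,u-4:u+5].reshape(-1,3),0)
    o=[n,c.round(3)]
    for w in (wt,ws):
        m=(np.hypot(w[...,0]-c[0],w[...,1]-c[1])<(.06 if n not in('tray',) else .12))&(w[...,2]>.006)
        P=w[m]; h=np.percentile(P[:,2],97); r=P[P[:,2]>h-.006]; r=r[:,:2].astype(np.float32)
        o+=[len(P),round(float(h),4),circ(r)[0].round(4),round(float(circ(r)[1]),4)]
        if n in('sq','tray','stack','box'): b=cv2.minAreaRect(r); o+=[np.round(b[0],4),np.round(b[1],4),round(b[2],1)]
    print(*o)
# refined tray by green colour (wall+floor) in both views
for nm,I,w in(('top',T,wt),('scene',S,ws)):
    hsv=cv2.cvtColor(I,cv2.COLOR_BGR2HSV); m=cv2.inRange(hsv,(50,90,20),(90,255,160)); 
    n,l,st,ce=cv2.connectedComponentsWithStats(m)
    for i in range(1,n):
        if st[i,4]>400:
            P=w[l==i]; P=P[np.isfinite(P[:,0])]; b=cv2.minAreaRect(P[:,:2].astype(np.float32)); print(nm,ce[i].round(),st[i,4],np.round(b[0],4),np.round(b[1],4),round(b[2],1),np.percentile(P[:,2],[5,50,95]).round(4))
a=cv2.resize(T[170:320,450:600],(400,400),interpolation=3);b=cv2.resize(S[200:320,100:220],(400,400),interpolation=3)
c=cv2.resize(T[280:340,310:400],(400,267));d=cv2.resize(T[150:300,170:320],(400,267))
cv2.imwrite('pics/crop1.png',np.vstack([np.hstack([a,b]),np.hstack([c,d])])[:600])
E
```

```text
bench [ 0.32   0.193 -0.   ] 2 0.0081 [0.3449 0.033 ] 0.2038 15 0.0072 [0.3188 0.1923] 0.0447
tray [0.545 0.103 0.004] 1152 0.0169 [0.548 0.106] 0.0812 [0.5478 0.105 ] [0.1041 0.2003] 76.8 2438 0.0174 [0.5476 0.1044] 0.0817 [0.5453 0.1044] [0.1039 0.2031] 77.1
saucer [ 0.568 -0.113  0.004] 485 0.0143 [ 0.5664 -0.112 ] 0.0462 1037 0.0158 [ 0.5651 -0.1126] 0.0467
sq [0.442 0.317 0.002] 584 0.0617 [0.4416 0.308 ] 0.0306 [0.4415 0.3081] [0.0565 0.0566] 30.2 1070 0.063 [0.4394 0.3069] 0.0307 [0.4388 0.3074] [0.0576 0.0612] 31.8
rp [ 0.593 -0.309  0.004] 478 0.0535 [ 0.587  -0.2962] 0.0266 851 0.0552 [ 0.5861 -0.2971] 0.0266
lid [0.618 0.292 0.033] 722 0.0365 [0.623  0.2969] 0.0078 776 0.0381 [0.6211 0.2955] 0.008
cup [ 0.448 -0.347  0.009] 758 0.0807 [ 0.4459 -0.3234] 0.0284 1193 0.0827 [ 0.4444 -0.3243] 0.0283
tin [0.74  0.016 0.035] 675 0.0396 [0.7429 0.0164] 0.0212 1002 0.0402 [0.7418 0.0157] 0.0212
stack [0.558 0.451 0.076] 982 0.0788 [0.5606 0.464 ] 0.0224 [0.5605 0.4643] [0.0566 0.054 ] 69.3 1310 0.08 [0.5583 0.463 ] 0.0228 [0.5577 0.4639] [0.0558 0.0564] 69.5
grey [ 0.748 -0.216  0
[... 244 characters left out ...]
0.5186 -0.4727] [0.0527 0.0458] 19.6 1250 0.0469 [ 0.5221 -0.4715] 0.0164 [ 0.5227 -0.4674] [0.0539 0.0491] 85.4
block [0.744 0.218 0.055] 1729 0.1139 [0.7867 0.2183] 0.0179 784 0.0587 [0.7515 0.2173] 0.0236
top [217.  91.] 1304 [0.9078 0.3585] [0.2591 0.4397] 0.1 [0.0439 0.054  0.0576]
top [302. 222.] 3744 [0.5476 0.1053] [0.0997 0.1961] 76.7 [0.0004 0.0038 0.0117]
top [401. 215.] 1430 [ 0.5675 -0.1117] [0.091  0.0926] 89.3 [0.0005 0.0039 0.0103]
scene [346. 255.] 4041 [0.5457 0.1043] [0.1013 0.2021] 76.8 [0.0034 0.0062 0.0153]
scene [243. 280.] 1587 [ 0.5657 -0.1128] [0.0958 0.0937] 4.3 [0.0035 0.0063 0.0134]
scene [422. 410.] 937 [0.887  0.1442] [0.0294 0.2201] 85.0 [0.0453 0.0553 0.0588]
```

View pics/crop1.png

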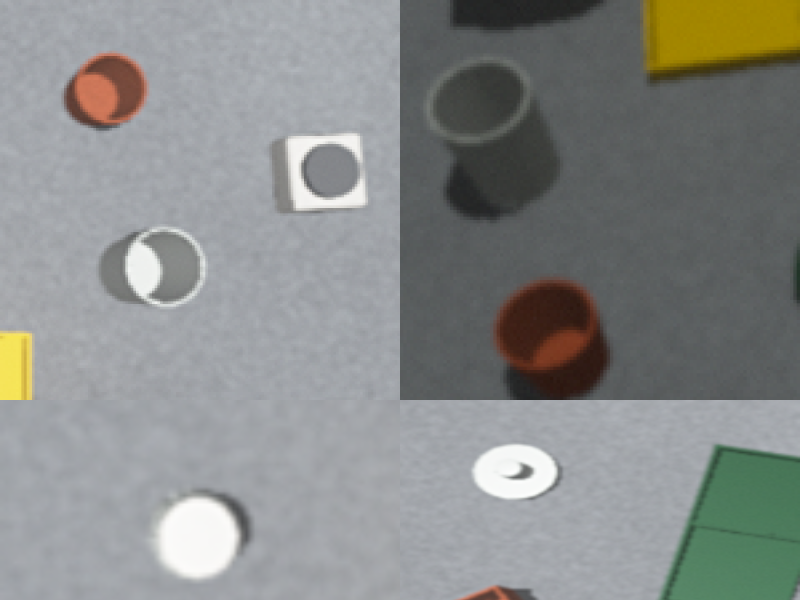

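The crop confirms it: top-left is the open, unlabelled tall cup with the low clay pot above it, and bottom-right is the lid, knob up. The white object at (354,310) is a closed vial, so not the cup. Both views agree within 2 mm, and the heights (0.080, 0.053, 0.061 and 0.036 m) match the text.

I'll set out for the square pot at (0.440, 0.308), sides at 30.5°.

```bash
python3 -m handwheel '[[[0.0308,-0.0156,0,0],[0.0308,-0.0156,0,0],[0.0308,-0.0156,0,0],[0.0308,-0.0156,0,0],[0.0308,-0.0156,0,0]]]' 100 30
python3 -m handwheel '[[[0.0308,-0.0156,0,0],[0.0308,-0.0156,0,0],[0.0308,-0.0156,0,0],[0.0308,-0.0156,0,0],[0.0308,-0.0156,0,0]]]'
cat > go.py <<'E'
# usage: go.py x y z yaw : tool-axis shift to go there (before the turn), turn, rows needed
import sys; from h import *
s=env.observe(); R=np.array(s['tool_rot']); p=np.array(s['position']); psi=np.degrees(np.arctan2(R[1,0],R[0,0]))
print('t %.2f pos %s yaw %.2f tilt %.2f grip %.4f F %s q6 %.0f'%(s['time_s'],p.round(4),psi,np.degrees(np.arccos(-R[2,2])),s['grip_width'],np.round(s['ft_force'],1),s['q'][5]))
if len(sys.argv)>4:
    g=np.array(sys.argv[1:5],float); d=R.T@(g[:3]-p); turn=-np.radians(g[3]-psi)
    print('shift',d.round(4),'turn %.3f'%turn,'rows %.1f/%.1f'%(np.linalg.norm(d)/.0417,abs(turn)/.125))
E
python3 go.py .44 .308 .16 30.5
```

```text
time_s: 0.52
position: [0.273, -0.4138, 0.2481]
tool_rot: [[0.965, 0.261, -0.0], [0.261, -0.965, 0.001], [0.0, -0.001, -1.0]]
ft_force: [0.1, -0.5, -0.2]
grip_width: 0.0852
time_s: 0.93
position: [0.4013, -0.2981, 0.2481]
tool_rot: [[0.965, 0.262, -0.0], [0.262, -0.965, 0.0], [-0.0, -0.001, -1.0]]
ft_force: [1.1, -0.8, 0.4]
grip_width: 0.0852
t 0.93 pos [ 0.4013 -0.2981  0.2481] yaw 15.17 tilt 0.04 grip 0.0852 F [ 1.1 -0.8  0.4] q6 25
shift [ 0.196  -0.5749  0.0884] turn -0.268 rows 14.7/2.1
```

```bash
python3 -m handwheel '[[[0.0131,-0.0383,0,0],[0.0131,-0.0383,0,0],[0.0131,-0.0383,0,0],[0.0131,-0.0383,0,0],[0.0131,-0.0383,0,0]]]' >/dev/null
python3 -m handwheel '[[[0.0131,-0.0383,0,0],[0.0131,-0.0383,0,0],[0.0131,-0.0383,0,0],[0.0131,-0.0383,0,0],[0.0131,-0.0383,0,0]]]' >/dev/null
python3 -m handwheel '[[[0.0131,-0.0383,0,0],[0.0131,-0.0383,0,0],[0.0131,-0.0383,0,0],[0.0131,-0.0383,0,0],[0.0131,-0.0383,0,0]]]' >/dev/null
python3 -m handwheel '[[[0,0,0.02,-0.089],[0,0,0.02,-0.089],[0,0,0.02,-0.089],[0,0,0,0],[0,0,0,0]]]' >/dev/null
python3 go.py .44 .308 .16 30.5
python3 - <<'E'
from h import *
p=env.camera_params('wrist'); print({k:np.round(v,4).tolist() for k,v in p.items()})
im,d=env.get_image('wrist'); cv2.imwrite('pics/w1.png',im[:,:,::-1]); np.save('pics/w1.npy',d)
E
```

```text
t 2.60 pos [0.4394 0.3061 0.188 ] yaw 30.32 tilt 0.12 grip 0.0854 F [-0.1 -0.5  0.2] q6 82
shift [ 0.0015 -0.0013  0.028 ] turn -0.003 rows 0.7/0.0
{'K': [[371.6483, 0.0, 319.1008], [0.0, 371.6483, 245.5317], [0.0, 0.0, 1.0]], 'rvec': [-2.509, 1.4405, 0.2035], 'tvec': [0.0436, 0.4925, 0.4684]}
```

View pics/w1.png

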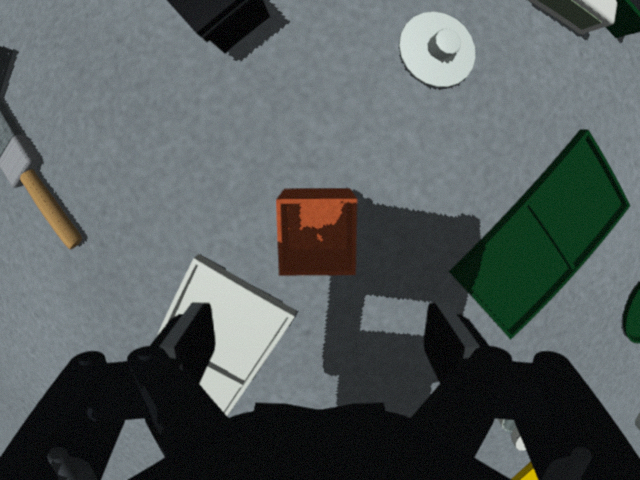

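The wrist view shows the square pot at (317,233), squared up with the jaws. The tray is at (540,235), the lid at (438,50) and the stack at (235,10). I'll measure its rim from this third view.

```bash
cat >> h.py <<'E'
def wcloud(d,p):
    K=np.array(p['K']); R=cv2.Rodrigues(np.array(p['rvec'],float))[0]; t=np.array(p['tvec']).ravel()
    v,u=np.mgrid[:480,:640]; x=(u-K[0,2])/K[0,0]; y=(v-K[1,2])/K[1,1]; r=np.hypot(x,y)+1e-9; k=np.tan(np.minimum(r,1.4))/r
    w=(np.dstack([x*k*d,y*k*d,d])-t)@R; w[d<=0]=np.nan; return w
def look(name,x,y,rad,band=.006,q=97):
    "top ring/plane of the thing near x,y"
    p=env.camera_params(name); im,d=env.get_image(name); w=wcloud(d,p) if name=='wrist' else cloud(name,d,p)
    m=(np.hypot(w[...,0]-x,w[...,1]-y)<rad)&(w[...,2]>.006); P=w[m]; h=np.percentile(P[:,2],q); r=P[P[:,2]>h-band][:,:2].astype(np.float32)
    c,rr=circ(r); b=cv2.minAreaRect(r); print(name,'h %.4f circ %s r %.4f rect %s %s %.1f'%(h,c.round(4),rr,np.round(b[0],4),np.round(b[1],4),b[2])); return im,d,w
E
python3 -c "
from h import *
look('wrist',.44,.308,.05)"
```

```text
wrist h 0.2759 circ [0.4172 0.2945] r 0.0467 rect [0.4491 0.3137] [0.0184 0.0998] 32.4
```

```bash
sed -i 's/band=.006,q=97)/band=.006,q=97,zmax=.1)/; s/(w\[...,2\]>.006); P/(w[...,2]>.006)\&(w[...,2]<zmax); P/' h.py
python3 -c "
from h import *
im,d,w=look('wrist',.44,.308,.05)
for (u,v) in [(317,270),(540,235),(438,70)]: print(u,v,w[v,u].round(4))"; python3 go.py .4405 .3075 .045 30.8
```

```text
wrist h 0.0621 circ [0.4401 0.3094] r 0.0304 rect [0.44   0.3094] [0.0562 0.0564] 30.5
317 270 [0.4184 0.2961 0.0568]
540 235 [0.5414 0.1151 0.0051]
438 70 [0.6055 0.289  0.0124]
t 2.75 pos [0.4402 0.3063 0.1897] yaw 30.34 tilt 0.13 grip 0.0852 F [ 0.1 -0.6  0.2] q6 82
shift [ 0.0005 -0.0009  0.1447] turn -0.008 rows 3.5/0.1
```

```bash
python3 -m handwheel '[[[0.001,-0.0015,0.03,0],[0,0,0.03,0],[0,0,0.03,0],[0,0,0.03,0],[0,0,0.027,0]]]' | tail -2
python3 -m handwheel '[[[0,0,0,0],[0,0,0,0],[0,0,0,0],[0,0,0,0],[0,0,0,0]]]' 0 30 | tail -2
python3 -m handwheel '[[[0,0,0,0],[0,0,0,0],[0,0,0,0],[0,0,0,0],[0,0,0,0]]]' | tail -2
python3 go.py .5944 .0936 .16 -13.2
```

```text
ft_force: [0.9, 1.1, -0.7]
grip_width: 0.0853
ft_force: [-0.2, -0.1, 7.8]
grip_width: 0.0558
ft_force: [-0.5, -0.6, 8.0]
grip_width: 0.0554
t 4.00 pos [0.4406 0.3084 0.0431] yaw 30.46 tilt 0.20 grip 0.0554 F [-0.5 -0.6  8. ] q6 82
shift [ 0.024   0.2632 -0.1167] turn 0.762 rows 6.9/6.1
```

```bash
python3 -m handwheel '[[[0,0,-0.015,0],[0,0,-0.025,0],[0,0,-0.025,0],[0,0,-0.025,0],[0,0,-0.02,0]]]' | tail -2
python3 -m handwheel '[[[0.003,0.0329,0,0],[0.003,0.0329,0,0],[0.003,0.0329,0,0],[0.003,0.0329,0,0],[0.003,0.0329,0,0]]]' | tail -2
python3 -m handwheel '[[[0.003,0.0329,0,0],[0.003,0.0329,0,0],[0.003,0.0329,0,0],[0,0,0,0.109],[0,0,0,0.109]]]' | tail -2
python3 -m handwheel '[[[0,0,0,0.109],[0,0,0,0.109],[0,0,0,0.109],[0,0,0,0.109],[0,0,0,0.109]]]' | tail -2
python3 - <<'E'
from h import *
p=env.camera_params('wrist'); im,d=env.get_image('wrist'); cv2.imwrite('pics/w2.png',im[:,:,::-1]); w=wcloud(d,p)
hsv=cv2.cvtColor(im[:,:,::-1].copy(),cv2.COLOR_BGR2HSV); m=cv2.inRange(hsv,(50,90,20),(90,255,200)); n,l,st,ce=cv2.connectedComponentsWithStats(m)
for i in range(1,n):
    if st[i,4]>800:
        P=w[l==i]; P=P[np.isfinite(P[:,0])]; b=cv2.minAreaRect(P[:,:2].astype(np.float32)); print(ce[i].round(),st[i,4],np.round(b[0],4),np.round(b[1],4),round(b[2],1),np.percentile(P[:,2],[5,50,95]).round(4))
E
python3 go.py .5944 .0936 .048 -13.2
```

```text
ft_force: [1.3, 0.1, -1.1]
grip_width: 0.056
ft_force: [0.6, 0.6, -0.9]
grip_width: 0.0557
ft_force: [-0.6, 1.0, -0.9]
grip_width: 0.0555
ft_force: [-0.1, -0.7, -0.8]
grip_width: 0.0558
[95. 47.] 6382 [0.7805 0.252 ] [0.0191 0.226 ] 3.5 [0.0086 0.0405 0.0567]
[556. 213.] 7788 [ 0.5653 -0.1104] [0.0985 0.0976] 73.0 [0.0043 0.0056 0.0133]
[316. 199.] 9090 [0.6155 0.09  ] [0.1036 0.0577] 76.9 [0.0042 0.0055 0.0156]
t 5.72 pos [0.5938 0.0934 0.152 ] yaw -13.93 tilt 0.04 grip 0.0557 F [ 0.7  0.9 -0.5] q6 102
shift [ 0.0004 -0.0003  0.104 ] turn -0.013 rows 2.5/0.1
```

View pics/w2.png

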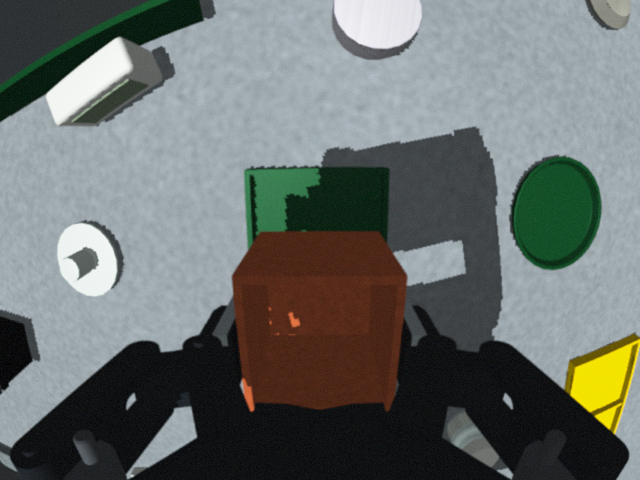

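The view shows the pot held square at (320,320) over the tray's back half, whose rim is at (317,170). The saucer is at (556,213), and the wrist-measured places agree with the earlier ones. Lower and release.

```bash
python3 -m handwheel '[[[0,-0.001,0.025,-0.012],[0,0,0.025,0],[0,0,0.025,0],[0,0,0.02,0],[0,0,0.006,0]]]' | tail -2
python3 -m handwheel '[[[0,0,0.002,0],[0,0,0.001,0],[0,0,0,0]]]' | tail -2; python3 go.py .5942 .0942 .047 -13.2
```

```text
ft_force: [-0.4, -0.3, -1.0]
grip_width: 0.0555
ft_force: [-0.2, -0.5, -1.8]
grip_width: 0.0559
t 6.38 pos [0.5948 0.0943 0.0486] yaw -12.52 tilt 0.12 grip 0.0559 F [-0.2 -0.5 -1.8] q6 100
shift [-0.0006  0.0003  0.0016] turn 0.012 rows 0.0/0.1
```

```bash
python3 -m handwheel '[[[0,0,0.001,0],[0,0,0.001,0],[0,0,0,0]]]' | tail -2; python3 go.py
python3 -m handwheel '[[[0,0,0,0],[0,0,0,0],[0,0,0,0],[0,0,0,0],[0,0,0,0]]]' 95 | tail -2
python3 -m handwheel '[[[0,0,-0.02,0],[0,0,-0.03,0],[0,0,-0.03,0],[0,0,-0.03,0],[0,0,-0.02,0]]]' 100| tail -2
python3 go.py .5866 -.2967 .2 -13
```

```text
ft_force: [-1.3, 1.1, 7.3]
grip_width: 0.0559
t 6.63 pos [0.5948 0.0944 0.0471] yaw -12.54 tilt 0.15 grip 0.0559 F [-1.3  1.1  7.3] q6 100
ft_force: [-0.5, -0.5, -0.4]
grip_width: 0.0813
ft_force: [-0.2, 0.3, 0.7]
grip_width: 0.0851
t 7.47 pos [0.5946 0.0944 0.1783] yaw -12.55 tilt 0.18 grip 0.0851 F [-0.2  0.3  0.7] q6 100
shift [ 0.0772  0.3835 -0.0217] turn 0.008 rows 9.4/0.1
```

```bash
python3 -m handwheel '[[[0.0077,0.0384,0,0],[0.0077,0.0384,0,0],[0.0077,0.0384,0,0],[0.0077,0.0384,0,0],[0.0077,0.0384,0,0]]]' | tail -2
python3 -m handwheel '[[[0.0077,0.0384,0,0],[0.0077,0.0384,0,0],[0.0077,0.0384,0,0],[0.0077,0.0384,0,0],[0.0077,0.0384,0,0]]]' | tail -2
python3 -m handwheel '[[[0,0,0,0],[0,0,0,0]]]' | tail -2
python3 -c "
from h import *
im,d,w=look('wrist',.5866,-.2967,.05); cv2.imwrite('pics/w3.png',im[:,:,::-1])"
python3 go.py .5866 -.2967 .038 -13
```

```text
ft_force: [0.5, 0.7, 0.3]
grip_width: 0.0855
ft_force: [0.8, -0.9, -0.1]
grip_width: 0.0858
ft_force: [-0.6, -0.6, -0.0]
grip_width: 0.0851
wrist h 0.0540 circ [ 0.5864 -0.2961] r 0.0264 rect [ 0.5861 -0.2959] [0.0562 0.0558] 52.9
t 8.52 pos [ 0.5855 -0.2976  0.1749] yaw -12.63 tilt 0.05 grip 0.0855 F [ 0.9 -0.1 -0.2] q6 65
shift [ 0.001  -0.001   0.1369] turn 0.007 rows 3.3/0.1
```

View pics/w3.png

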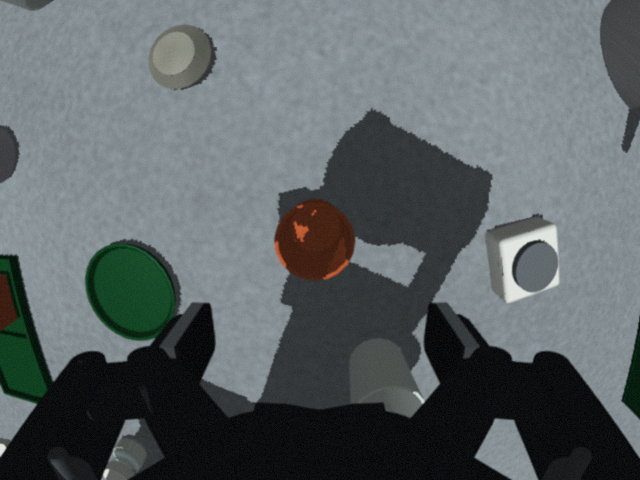

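The low clay pot stands at (315,240), upright and between the jaws, with the rim at 54 mm. The frosted cup at (380,375) is clear of the fingers.

```bash
python3 -m handwheel '[[[0.001,-0.001,0.03,0],[0,0,0.03,0],[0,0,0.03,0],[0,0,0.03,0],[0,0,0.02,0]]]' | tail -2
python3 -m handwheel '[[[0,0,0,0],[0,0,0,0],[0,0,0,0],[0,0,0,0],[0,0,0,0]]]' 0 30 | tail -2
python3 -m handwheel '[[[0,0,0,0],[0,0,0,0],[0,0,0,0],[0,0,0,0],[0,0,0,0]]]' | tail -2; python3 go.py
python3 -m handwheel '[[[0,0,-0.015,0],[0,0,-0.025,0],[0,0,-0.025,0],[0,0,-0.025,0],[0,0,-0.02,0]]]' | tail -2
python3 go.py .4985 .1164 .145 -13.2
```

```text
ft_force: [-0.2, 0.0, 0.2]
grip_width: 0.0854
ft_force: [0.8, 0.9, 1.9]
grip_width: 0.055
ft_force: [0.8, 1.9, 6.6]
grip_width: 0.0555
t 9.77 pos [ 0.5877 -0.2966  0.037 ] yaw -12.56 tilt 0.16 grip 0.0555 F [0.8 1.9 6.6] q6 65
ft_force: [0.4, -0.1, -1.8]
grip_width: 0.0555
t 10.18 pos [ 0.587  -0.2966  0.1475] yaw -12.56 tilt 0.09 grip 0.0555 F [ 0.4 -0.1 -1.8] q6 65
shift [-0.1763 -0.3838  0.002 ] turn 0.011 rows 10.1/0.1
```

```bash
python3 -m handwheel '[[[-0.0159,-0.0349,0,0],[-0.0159,-0.0349,0,0],[-0.0159,-0.0349,0,0],[-0.0159,-0.0349,0,0],[-0.0159,-0.0349,0,0]]]' | tail -2
python3 -m handwheel '[[[-0.0159,-0.0349,0,0],[-0.0159,-0.0349,0,0],[-0.0159,-0.0349,0,0],[-0.0159,-0.0349,0,0],[-0.0159,-0.0349,0,0]]]' | tail -2
python3 -m handwheel '[[[-0.0159,-0.0349,0,0.011],[0,0,0,0],[0,0,0,0]]]' | tail -2
python3 - <<'E'
from h import *
im,d,w=look('wrist',.5946,.0942,.05,zmax=.075); cv2.imwrite('pics/w4.png',im[:,:,::-1])
E
python3 go.py .4998 .1163 .041 -13.2
```

```text
ft_force: [1.0, -0.2, -1.6]
grip_width: 0.0552
ft_force: [1.6, 0.2, -1.6]
grip_width: 0.055
ft_force: [0.3, -0.5, -1.7]
grip_width: 0.055
wrist h 0.0658 circ [0.5938 0.0943] r 0.0303 rect [0.5945 0.0941] [0.0567 0.0566] 77.2
t 11.32 pos [0.4996 0.1167 0.1455] yaw -13.10 tilt 0.03 grip 0.0555 F [-0.2 -0.2 -1.1] q6 103
shift [0.0002 0.0003 0.1045] turn 0.002 rows 2.5/0.0
```

View pics/w4.png

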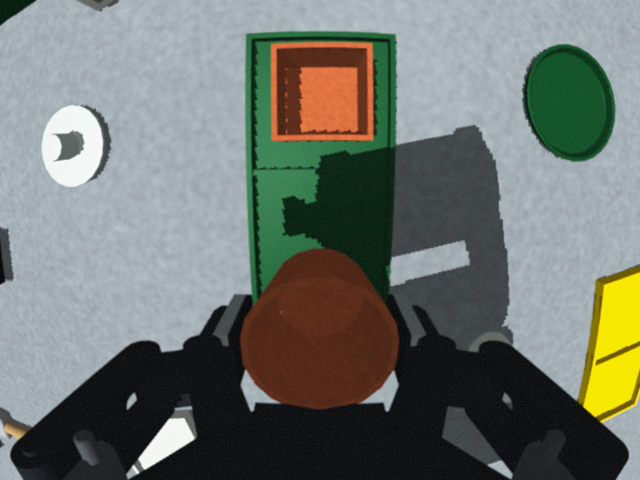

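The square pot stands centred in the back half at (322,92), top at 65 mm, which puts it on the floor. The round pot hangs straight over the front half. Lower it.

```bash
python3 -m handwheel '[[[0,0,0.025,0],[0,0,0.025,0],[0,0,0.025,0],[0,0,0.02,0],[0,0,0.006,0]]]' | tail -2
python3 -m handwheel '[[[0,0,0.002,0],[0,0,0.001,0],[0,0,0,0]]]' | tail -2; python3 go.py
```

```text
ft_force: [-0.2, 0.4, -1.3]
grip_width: 0.0556
ft_force: [0.2, 0.7, -1.6]
grip_width: 0.0554
t 11.98 pos [0.5005 0.1159 0.0423] yaw -13.22 tilt 0.11 grip 0.0554 F [ 0.2  0.7 -1.6] q6 103
```

```bash
python3 -m handwheel '[[[0,0,0.001,0],[0,0,0.001,0],[0,0,0,0]]]' | tail -2; python3 go.py
```

```text
ft_force: [-2.1, -2.2, 8.8]
grip_width: 0.0555
t 12.23 pos [0.5005 0.1161 0.0409] yaw -13.18 tilt 0.17 grip 0.0555 F [-2.1 -2.2  8.8] q6 103
```

```bash
python3 -m handwheel '[[[0,0,0,0],[0,0,0,0],[0,0,0,0],[0,0,0,0],[0,0,0,0]]]' 95 | tail -2
python3 -m handwheel '[[[0,0,-0.02,0],[0,0,-0.035,0],[0,0,-0.035,0],[0,0,-0.035,0],[0,0,-0.03,0]]]' 100| tail -2
python3 go.py .4452 -.3238 .196 -13.2
```

```text
ft_force: [-0.1, -0.7, 0.3]
grip_width: 0.0814
ft_force: [0.1, 0.1, 0.1]
grip_width: 0.0854
t 13.07 pos [0.4997 0.1163 0.1967] yaw -13.19 tilt 0.07 grip 0.0854 F [0.1 0.1 0.1] q6 103
shift [0.0473 0.441  0.0006] turn 0.000 rows 10.6/0.0
```

```bash
python3 -m handwheel '[[[0.0043,0.0401,0,0],[0.0043,0.0401,0,0],[0.0043,0.0401,0,0],[0.0043,0.0401,0,0],[0.0043,0.0401,0,0]]]' | tail -2
python3 -m handwheel '[[[0.0043,0.0401,0,0],[0.0043,0.0401,0,0],[0.0043,0.0401,0,0],[0.0043,0.0401,0,0],[0.0043,0.0401,0,0]]]' | tail -2
python3 -m handwheel '[[[0.0043,0.0401,0,0],[0,0,0,0],[0,0,0,0]]]' | tail -2
python3 - <<'E'
from h import *
im,d,w=look('wrist',.4452,-.3238,.05,band=.005); cv2.imwrite('pics/w5.png',im[:,:,::-1])
im,d,w=look('top',.499,.1163,.045,zmax=.075); cv2.imwrite('pics/t5.png',im[:,:,::-1])
E
python3 go.py .4452 -.3238 .055 -13.2
```

```text
ft_force: [0.6, 1.0, 0.1]
grip_width: 0.0852
ft_force: [1.4, 0.3, -0.2]
grip_width: 0.0854
ft_force: [-0.3, 0.0, 0.2]
grip_width: 0.0853
wrist h 0.0818 circ [ 0.4449 -0.3233] r 0.0282 rect [ 0.4446 -0.3234] [0.059  0.0588] 60.6
top h 0.0573 circ [0.5003 0.1153] r 0.0265 rect [0.5001 0.115 ] [0.0542 0.0544] 89.5
t 14.25 pos [ 0.4451 -0.3233  0.1941] yaw -13.19 tilt 0.05 grip 0.0853 F [-0.2  0.7 -0.5] q6 55
shift [0.0003 0.0005 0.1391] turn 0.000 rows 3.3/0.0
```

View pics/w5.png

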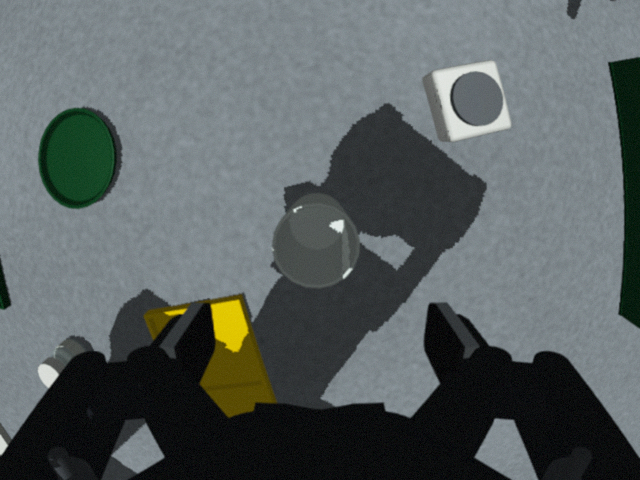

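The cup is at (316,240), centred between the jaws, with its rim at 81 mm. The round pot measures (0.500, 0.115) with its top at 57 mm, so it is standing in the front half. Gripping the cup.

```bash
python3 -m handwheel '[[[0,0,0.035,0],[0,0,0.035,0],[0,0,0.035,0],[0,0,0.025,0],[0,0,0.009,0]]]' | tail -2
python3 -m handwheel '[[[0,0,0,0],[0,0,0,0],[0,0,0,0],[0,0,0,0],[0,0,0,0]]]' 0 25 | tail -2
python3 -m handwheel '[[[0,0,0,0],[0,0,0,0],[0,0,0,0],[0,0,0,0],[0,0,0,0]]]' | tail -2; python3 go.py
python3 -m handwheel '[[[0,0,-0.015,0],[0,0,-0.02,0],[0,0,-0.02,0],[0,0,-0.02,0],[0,0,-0.015,0]]]' | tail -2
python3 go.py .5665 -.112 .145 -13.2
```

```text
ft_force: [0.5, 0.5, -0.2]
grip_width: 0.0855
ft_force: [1.2, 2.3, 7.2]
grip_width: 0.0576
ft_force: [1.6, 2.0, 7.1]
grip_width: 0.0574
t 15.50 pos [ 0.4459 -0.3243  0.0571] yaw -13.19 tilt 0.19 grip 0.0574 F [1.6 2.  7.1] q6 55
ft_force: [-1.3, 0.9, -0.3]
grip_width: 0.0579
t 15.92 pos [ 0.4454 -0.3242  0.1477] yaw -13.19 tilt 0.15 grip 0.0579 F [-1.3  0.9 -0.3] q6 55
shift [ 0.0695 -0.2343  0.0024] turn 0.000 rows 5.9/0.0
```

```bash
python3 -m handwheel '[[[0.0099,-0.0336,0,0],[0.0099,-0.0336,0,0],[0.0099,-0.0336,0,0],[0.0099,-0.0336,0,0],[0.0099,-0.0336,0,0]]]' | tail -2
python3 -m handwheel '[[[0.0099,-0.0336,0,0],[0.0099,-0.0336,0,0],[0,0,0,0],[0,0,0,0]]]' | tail -2
python3 - <<'E'
from h import *
p=env.camera_params('wrist'); im,d=env.get_image('wrist'); cv2.imwrite('pics/w6.png',im[:,:,::-1]); w=wcloud(d,p)
hsv=cv2.cvtColor(im[:,:,::-1].copy(),cv2.COLOR_BGR2HSV); m=(cv2.inRange(hsv,(50,90,20),(90,255,200))>0)&(np.hypot(w[...,0]-.566,w[...,1]+.1115)<.06)&(w[...,2]>.009)&(w[...,2]<.03)
print(m.sum(),circ(w[m][:,:2]))
E
python3 go.py .5665 -.1115 .061 -13.2
```

```text
ft_force: [1.2, -0.8, -0.8]
grip_width: 0.0578
ft_force: [-0.0, -0.8, -0.9]
grip_width: 0.0575
1759 (array([ 0.56572501, -0.11124395]), np.float64(0.04648364315909313))
t 16.72 pos [ 0.5663 -0.1105  0.1457] yaw -13.12 tilt 0.04 grip 0.0579 F [ 1.1 -0.2 -1.4] q6 80
shift [0.0004 0.0009 0.0847] turn 0.001 rows 2.0/0.0
```

View pics/w6.png

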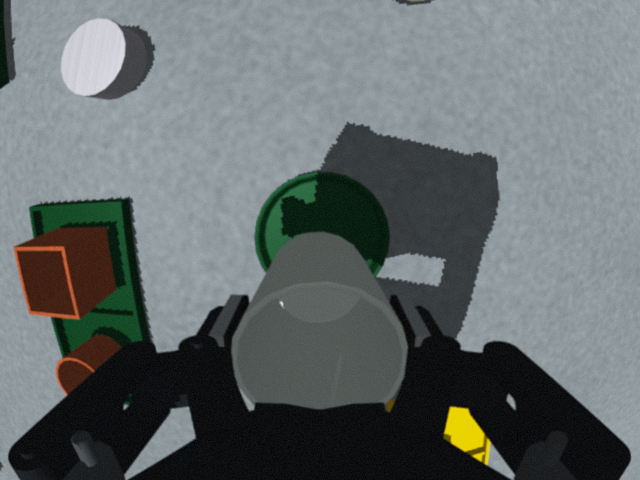

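The cup is upright in the grip at (320,340), over the saucer at (322,225). Its centre from here is (0.566, -0.111), which agrees with the earlier views. Lowering it.

```bash
python3 -m handwheel '[[[0,0.001,0.025,0],[0,0,0.025,0],[0,0,0.02,0],[0,0,0.01,0],[0,0,0.003,0]]]' | tail -2
python3 -m handwheel '[[[0,0,0.001,0],[0,0,0.001,0],[0,0,0,0]]]' | tail -2; python3 go.py
```

```text
ft_force: [-1.7, 1.5, 9.5]
grip_width: 0.0575
ft_force: [0.1, 0.2, -1.0]
grip_width: 0.0575
t 17.38 pos [ 0.5665 -0.1121  0.0613] yaw -13.21 tilt 0.10 grip 0.0575 F [ 0.1  0.2 -1. ] q6 80
```

```bash
python3 -m handwheel '[[[0,0,0.001,0],[0,0,0,0],[0,0,0,0]]]' | tail -2; python3 go.py
```

```text
ft_force: [-0.2, 0.6, 6.6]
grip_width: 0.0578
t 17.63 pos [ 0.5669 -0.112   0.0611] yaw -13.17 tilt 0.19 grip 0.0578 F [-0.2  0.6  6.6] q6 80
```

Contact is at the expected height. Releasing, then on to the lid.

```bash
python3 -m handwheel '[[[0,0,0,0],[0,0,0,0],[0,0,0,0],[0,0,0,0],[0,0,0,0]]]' 100 | tail -2
python3 -m handwheel '[[[0,0,-0.015,0],[0,0,-0.035,0],[0,0,-0.035,0],[0,0,-0.035,0],[0,0,-0.025,0]]]' | tail -2
python3 -c "
from h import *
look('wrist',.566,-.1115,.05,band=.005,zmax=.11)"
python3 go.py .6221 .2964 .2 -13.2
```

```text
ft_force: [-0.8, -0.2, -0.1]
grip_width: 0.0854
ft_force: [0.0, -0.8, 0.7]
grip_width: 0.0857
wrist h 0.0856 circ [ 0.5656 -0.1113] r 0.0282 rect [ 0.5656 -0.1111] [0.0589 0.0592] 78.2
t 18.52 pos [ 0.5678 -0.1124  0.2117] yaw -13.18 tilt 0.59 grip 0.0853 F [1.1 0.7 4.6] q6 80
shift [-0.0404 -0.4104  0.0106] turn 0.000 rows 9.9/0.0
```

```bash
python3 -m handwheel '[[[-0.0037,-0.0373,0,0],[-0.0037,-0.0373,0,0],[-0.0037,-0.0373,0,0],[-0.0037,-0.0373,0,0],[-0.0037,-0.0373,0,0]]]' | tail -2
python3 -m handwheel '[[[-0.0037,-0.0373,0,0],[-0.0037,-0.0373,0,0],[-0.0037,-0.0373,0,0],[-0.0037,-0.0373,0,0],[-0.0037,-0.0373,0,0]]]' 60 | tail -2
python3 -m handwheel '[[[-0.0037,-0.0373,0,0],[0,0,0,0],[0,0,0,0]]]' | tail -2
python3 - <<'E'
from h import *
im,d,w=look('wrist',.622,.296,.05,band=.004,zmax=.045); cv2.imwrite('pics/w7.png',im[:,:,::-1])
m=(np.hypot(w[...,0]-.622,w[...,1]-.296)<.045)&(w[...,2]>.008)&(w[...,2]<.018); print(cv2.minAreaRect(w[m][:,:2].astype(np.float32)),w[m].mean(0))
E
python3 go.py .6221 .2964 .031 -13.2
```

```text
ft_force: [-0.1, -0.5, -0.0]
grip_width: 0.0856
ft_force: [0.6, -0.5, -0.8]
grip_width: 0.0511
ft_force: [0.0, -0.1, -0.4]
grip_width: 0.0513
wrist h 0.0376 circ [0.622  0.2981] r 0.0077 rect [0.6219 0.2981] [0.0213 0.0208] 62.3
((0.62160325050354, 0.2975825369358063), (0.06619571149349213, 0.06763088703155518), 75.38651275634766) [0.62285667 0.2977401  0.01130595]
t 19.65 pos [0.6198 0.2973 0.2035] yaw -13.13 tilt 0.07 grip 0.0512 F [ 0.2 -0.1  0.2] q6 119
shift [0.0026 0.0002 0.1725] turn 0.001 rows 4.1/0.0
```

View pics/w7.png

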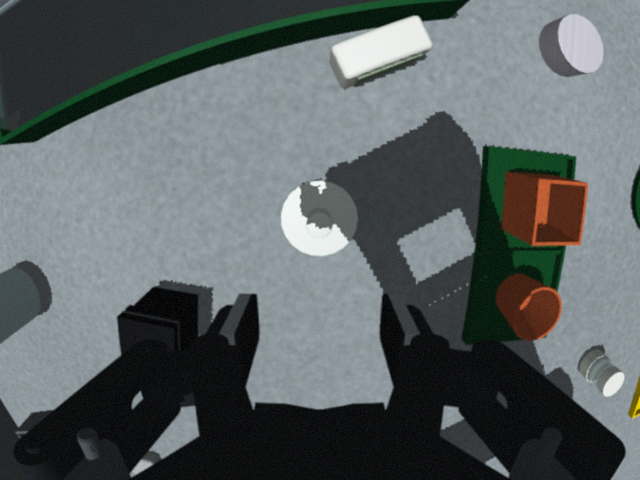

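The lid is at (319,217), knob up at (319,222), with its centre at (0.622, 0.2975), knob top at 37 mm and disc at 11 mm. Descending onto the knob, with the fingertips just clear of the disc.

```bash
python3 -m handwheel '[[[0.002,0,0.035,0],[0,0,0.038,0],[0,0,0.038,0],[0,0,0.035,0],[0,0,0.02,0]]]' | tail -2
python3 -m handwheel '[[[0,0,0.004,0],[0,0,0,0],[0,0,0,0],[0,0,0,0],[0,0,0,0]]]' 0 30 | tail -2
python3 -m handwheel '[[[0,0,0,0],[0,0,0,0],[0,0,0,0],[0,0,0,0],[0,0,0,0]]]' | tail -2; python3 go.py
```

```text
ft_force: [-0.3, 0.0, -0.2]
grip_width: 0.0515
ft_force: [0.8, 0.6, -0.1]
grip_width: 0.0206
ft_force: [-1.6, 0.7, 5.3]
grip_width: 0.0208
t 20.90 pos [0.6223 0.2967 0.0351] yaw -13.18 tilt 0.06 grip 0.0208 F [-1.6  0.7  5.3] q6 119
```

```bash
python3 -m handwheel '[[[0,0,-0.015,0],[0,0,-0.03,0],[0,0,-0.035,0],[0,0,-0.035,0],[0,0,-0.025,0]]]' | tail -2; python3 go.py .566 -.1113 .17 -13.2
```

```text
ft_force: [0.6, 0.4, -0.6]
grip_width: 0.0204
t 21.32 pos [0.6223 0.2967 0.1774] yaw -13.18 tilt 0.16 grip 0.0204 F [ 0.6  0.4 -0.6] q6 119
shift [0.0382 0.4101 0.0069] turn 0.000 rows 9.9/0.0
```

```bash
python3 -m handwheel '[[[0.0035,0.0373,0,0],[0.0035,0.0373,0,0],[0.0035,0.0373,0,0],[0.0035,0.0373,0,0],[0.0035,0.0373,0,0]]]' | tail -2
python3 -m handwheel '[[[0.0035,0.0373,0,0],[0.0035,0.0373,0,0],[0.0035,0.0373,0,0],[0.0035,0.0373,0,0],[0.0035,0.0373,0,0]]]' | tail -2
python3 -m handwheel '[[[0.0035,0.0373,0,0],[0,0,0,0],[0,0,0,0]]]' | tail -2
python3 - <<'E'
from h import *
p=env.camera_params('wrist'); im,d=env.get_image('wrist'); w=wcloud(d,p)
m=(np.hypot(w[...,0]-.566,w[...,1]+.111)<.05)&(w[...,2]>.125)&(w[...,2]<.16); P=w[m]; print('lid',m.sum(),P.mean(0),cv2.minAreaRect(P[:,:2].astype(np.float32)))
T,_=env.get_image('scene'); cv2.imwrite('pics/w8.png',np.hstack([cv2.resize(im,(400,300)),cv2.resize(T[200:350,150:350],(400,300),interpolation=3)])[:,:,::-1])
E
python3 go.py .566 -.1113 .125 -13.2
```

```text
ft_force: [0.2, 0.5, -0.8]
grip_width: 0.0204
ft_force: [0.4, 0.4, -0.9]
grip_width: 0.0208
ft_force: [-0.0, 0.2, -0.5]
grip_width: 0.021
lid 9214 [ 0.57613215 -0.11601425  0.15040659] ((0.5662766098976135, -0.11414701491594315), (0.06536263972520828, 0.0640224739909172), 31.0205020904541)
t 22.50 pos [ 0.5658 -0.1111  0.1741] yaw -13.18 tilt 0.04 grip 0.0206 F [-0.5  0.6 -0.7] q6 80
shift [0.0003 0.0002 0.0491] turn 0.000 rows 1.2/0.0
```

View pics/w8.png

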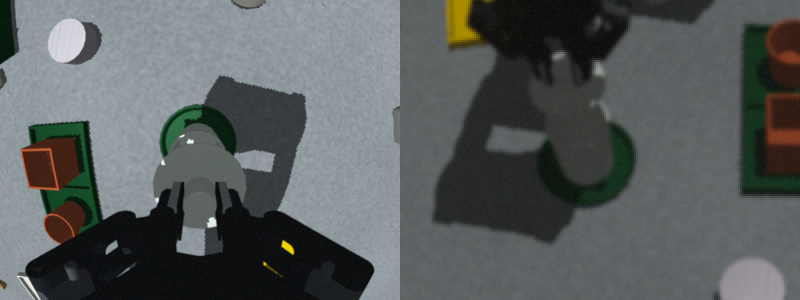

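The lid hangs level in the jaws at (200,185 left panel) over the cup, offset at most 2 mm against 5 mm of play. Lowering slowly.

```bash
python3 -m handwheel '[[[0,0,0.02,0],[0,0,0.015,0],[0,0,0.01,0],[0,0,0.006,0],[0,0,0.004,0]]]' | tail -2
python3 -m handwheel '[[[0,0,0.002,0],[0,0,0.002,0],[0,0,0.001,0],[0,0,0,0],[0,0,0,0]]]' | tail -2; python3 go.py
```

```text
ft_force: [-0.7, -0.3, -0.4]
grip_width: 0.0206
ft_force: [-1.1, 1.1, -0.5]
grip_width: 0.0207
t 23.33 pos [ 0.566  -0.1118  0.1147] yaw -13.19 tilt 0.04 grip 0.0207 F [-1.1  1.1 -0.5] q6 80
```

```bash
python3 -m handwheel '[[[0,0,0.001,0],[0,0,0.001,0],[0,0,0,0]]]' | tail -2;  python3 go.py; python3 -m handwheel '[[[0,0,0.001,0],[0,0,0,0],[0,0,0,0]]]' | tail -2; python3 go.py
```

```text
ft_force: [-1.7, 0.4, 5.1]
grip_width: 0.0207
t 23.58 pos [ 0.5662 -0.1119  0.1131] yaw -13.19 tilt 0.09 grip 0.0207 F [-1.7  0.4  5.1] q6 80
ft_force: [-3.8, 0.7, 11.0]
grip_width: 0.0205
t 23.83 pos [ 0.5664 -0.1119  0.113 ] yaw -13.19 tilt 0.16 grip 0.0205 F [-3.8  0.7 11. ] q6 80
```

The lid seats at TCP 0.113 m, exactly as computed. Easing off, releasing, backing away and checking.

```bash
python3 -m handwheel '[[[0,0,-0.001,0],[0,0,0,0],[0,0,0,0],[0,0,0,0],[0,0,0,0]]]' 60 | tail -2
python3 -m handwheel '[[[0,0,-0.015,0],[0,0,-0.03,0],[0,0,-0.035,0],[0,0,-0.03,0],[0,0,-0.02,0]]]' | tail -2
python3 -m handwheel '[[[-0.03,0,0,0],[-0.035,0,0,0],[-0.035,0,0,0],[-0.035,0,0,0],[-0.03,0,0,0]]]' | tail -2
python3 -m handwheel '[[[0,0,0,0],[0,0,0,0],[0,0,0,0],[0,0,0,0],[0,0,0,0]]]' | tail -2
python3 - <<'E'
from h import *
for n,x,y,r,z in(('lid knob',.5657,-.1113,.045,.13),('sq',.5942,.0942,.045,.08),('rp',.499,.116,.045,.08),('tin',.742,.016,.05,.1),('stack',.5595,.4635,.05,.1)):
    for c in('scene','top'):
        print(n,end=' '); im,d,w=look(c,x,y,r,zmax=z,band=.005)
        if n=='lid knob':
            m=(np.hypot(w[...,0]-x,w[...,1]-y)<.045)&(w[...,2]>.075)&(w[...,2]<.098); P=w[m]; Q=P[P[:,2]>.084]; print('disc z',np.percentile(Q[:,2],[10,50,90]).round(4),cv2.minAreaRect(Q[:,:2].astype(np.float32))); A=np.c_[Q[:,:2]-[x,y],np.ones(len(Q))]; print('slope deg',np.degrees(np.linalg.lstsq(A,Q[:,2],rcond=None)[0][:2]).round(2))
            if c=='scene': S=im
            else: T=im
cv2.imwrite('pics/end.png',np.hstack([cv2.resize(S[190:340,190:390],(400,300),interpolation=3),cv2.resize(T[130:310,250:490],(400,300),interpolation=3)])[:,:,::-1])
E
python3 go.py
```

```text
ft_force: [-0.2, -0.9, -0.0]
grip_width: 0.051
ft_force: [0.5, 0.0, -0.2]
grip_width: 0.051
ft_force: [-0.3, -0.0, 0.2]
grip_width: 0.051
ft_force: [0.2, -0.1, 0.5]
grip_width: 0.0514
lid knob scene h 0.1158 circ [ 0.5651 -0.1132] r 0.0079 rect [ 0.5652 -0.1135] [0.0208 0.0199] 33.1
disc z [0.088  0.0899 0.0918] ((0.5647000074386597, -0.11313341557979584), (0.06727023422718048, 0.0663054957985878), 6.207635879516602)
slope deg [-0.06  0.01]
lid knob top h 0.1144 circ [ 0.5659 -0.1122] r 0.0077 rect [ 0.5656 -0.1121] [0.0204 0.02  ] 0.9
disc z [0.0856 0.0877 0.09  ] ((0.5662117004394531, -0.11201000213623047), (0.06680072844028473, 0.0661441758275032), 88.96495819091797)
slope deg [-0.02 -0.03]
sq scene h 0.0667 circ [0.5935 0.0927] r 0.0305 rect [0.5937 0.0925] [0.0558 0.057 ] 77.0
sq top h 0.0656 circ [0.5958 0.0933] r 0.0307 rect [0.5957 0.0934] [0.0564 0.0563] 77.5
rp scene h 0.0589 circ [0.4985 0.1143] r 0.0266 rect [0.4982 0.1141] [0.0562 0.0547] 2.1
rp top h 0.0575 circ [0.5004 0.1151] r 0.0265 rect [0.5002 0.115 ] [0.0546 0.054 ] 0.9
tin scene h 0.0404 circ [0.7419 0.0156] r 0.0210 rect [0.7416 0.0154] [0.0577 0.0584] 77.3
tin top h 0.0392 circ [0.743  0.0163] r 0.0209 rect [0.7426 0.0164] [0.0571 0.0578] 64.6
stack scene h 0.0800 circ [0.5581 0.4633] r 0.0227 rect [0.5582 0.463 ] [0.0555 0.0586] 67.6
stack top h 0.0789 circ [0.5604 0.4641] r 0.0222 rect [0.5606 0.4643] [0.0559 0.0538] 68.7
t 26.00 pos [ 0.4053 -0.074   0.2423] yaw -13.19 tilt 0.00 grip 0.0513 F [ 0.5 -1.  -0.9] q6 76
```

View pics/end.png

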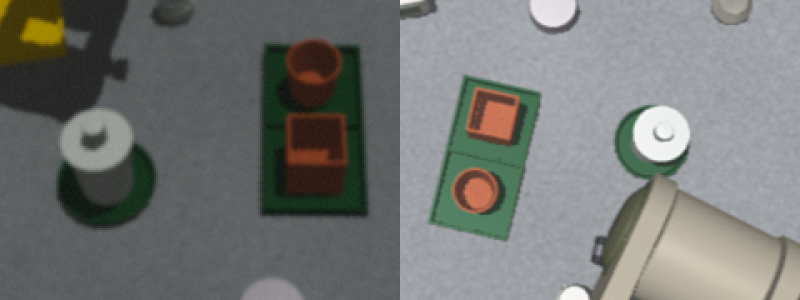

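Both pots are centred in their halves and the lid sits level on the cup in the saucer. The knob top is at 0.114 m, as expected. Handing in.

```bash
python3 -c "
from rig import env
print(env.close_job())"
```

```text
the job is handed in; nothing more can be done
None
```

The bench is set up as asked, and I handed the job in at about 26 s of the 112 s allowed. I placed the square pot first (back half of the tray), then the round clay pot (front half). After that came the cup in the saucer and the lid on the cup.

Last checks, from the scene and top cameras with the arm clear:

| Item | Result |
|---|---|
| Square pot | within about 1–2 mm of the middle of the back half, standing on the floor |
| Round pot | within about 2 mm of the middle of the front half, standing on the floor |
| Cup | about 1 mm from the saucer's centre, measured after release and before the lid went on |
| Lid | level to within 0.1°, knob top at 114–116 mm against 114 mm expected when fully seated |
| Seed tin and pot stack | same place as at the start |

The two cameras disagree with each other by 1–2 mm, which is within their calibration. No check failed. The highest wrist force I read was about 11 N, though I only had readings at the end of each move.

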